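# Make up the fold-out show tray and stand the carved plaque in it

### The arm

A 6-joint arm with a two-finger parallel gripper is mounted at the origin on the work surface. World frame = base frame: x ahead of the robot, y to its left, z up, the work surface at z = 0. Lengths are in m, angles in degrees, forces in N, time in s.
With the tool pointing down it reaches from about 0.375 to 0.9 m from the base axis. Payload 3.1 kg.
Tool frame: the origin (TCP) lies on the centre line of the jaws, within the pads' length; the fingertips stand 19 mm ahead of it and the grasp point (between the pads) is the TCP (tips_ahead is the distance from the TCP to the fingertips, in m); z points along the fingers, y is the line along which they close (so a half turn about z gives the same grasp; the last joint's range is limited). The gripper opens to 87 mm and grips with 3 to 60 N. Pads are 19 mm wide; open, the fingers measure 117 mm over their backs; the gripper's body (75 mm by 190 mm) begins 51 mm behind the grasp point.
Start: joints at [63.169, 30.224, 82.088, -0, 67.689, -10.227], TCP at [0.179, 0.599, 0.242] pointing down, gripper open.
Joint ranges: [-176.69, 176.69], [-43.24, 126.21], [12.49, 139.97], [-82, 262], [0, 151.66], [-163.58, 163.58]. Speed limits (degrees/s): [159.86, 159.86, 180, 180, 180, 180].

### API

Orientations are given as a 3x3 rotation matrix whose columns are the frame's x, y, z axes.
In Python, from rig import read_state, capture, hand_in, trace, landmark_of, tips_ahead gives the robot as it stands.
- The arm moves only by the shell command python3 -m jog 'ROWS'. ROWS is JSON, a list of rows, each an object of numbers: "tx", "ty", "tz": the shift along the tool's x, y, z in cm; "roll": the turn about the tool's z in rad; "jaw": the opening, from 0 (shut) to 1 (fully open). A call has 1 to 8 rows; each row shifts and turns the commanded pose from where the row before left it, along the tool's axes as they then stand; what a row does not reach is not made up. A row lasts 1/10 s, in which the tool goes at most 50 mm and 8.59 degrees, less where a joint would pass 70% of its speed; a pose out of reach is approached as far as the arm can. A call with a gripper value outside its range is refused whole. The fingers move at their own pace and stop on an object; the grip force is fixed at half the most. Time passes only in rows, so rows that do not move let the fingers close. It gives the time, the measured TCP pose, the force, the opening and the grip force at its end, in the units of the state.
- read_state(): the state, without advancing time (a new reading comes with each control period).
- capture(name): name is "side" or "top"; returns a dict with "img" (480x640x3 uint8, red, green, blue), "vertical_fov" (degrees; the focal length in pixels is half the picture's height over the tangent of half this angle, whatever the lens; pixels are square), "cx", "cy" (the principal point, pixels), "k1" (the pictures are not rectified: a ray, as slopes to the right and down, at radius r is drawn at 1 + k1 r^2 times it, then the intrinsics apply), "cam_to_world" (4x4, takes a point from camera to world coordinates). Camera axes: x right, y up, looking along -z (the intrinsics and any distortion apply to the point x, -y, -z); pixel columns grow to the right and rows downward; lengths in m; the calibration is good to about 2 mm. A picture is of the moment at which its call begins. There is no depth.
- hand_in(): hands the job in; it is judged then, once.
Trained networks look in the newest picture that a camera, given by its name, has taken for a name from the list of things; names that differ only in an ending like _2 or _b are one class to them, and where a whole thing is asked for, a point or a joint stands for the part that bears it (a point fixed in the world has none). Each returns a list of dicts, best first, with "p" (0 to 1); they miss things now and then, are a little off and sometimes report something else, mostly with a low value. They report only what shows in the picture. A call takes as long as a camera call. They do not tell look-alikes from the thing itself.
- trace(camera, thing): "pixels" (480x640 bool, what is visible of it) and "bbox" ([left, top, width, height] in pixels, round what is visible of it).
- landmark_of(camera, thing): "point" ([row, column] in pixels: a listed point, or the origin of a listed thing).
The state is a dict: "time_s": time; "joint_positions": joint angles; "qvel": joint speeds; "tau": joint torques, N m; "position": TCP position; "tcp_rot": TCP orientation; "force": force on the tool from outside, world axes, zero at the start; "moment": the same for the moment, N m; "opening": opening from 0.0 (shut) to 1.0 (fully open); "grasp_force": force on a finger pad.
Only numpy, scipy, OpenCV 4.12 (cv2) and the standard library are available. Lean on these libraries where they do the work, as an engineer would, in place of code of your own. Each camera call takes 0.05 s, during which the arm holds its last target. There are 200 camera calls.

### The job

Get the carving ready for show. First swing the left and right end walls of the fold-out plywood tray fully upright by their tabs, leaving the front wall down; then stand the small carved plaque upright on one of its short ends on the tray floor, its broad faces parallel to the tray's fixed back wall, and let go of it; last, swing the front wall fully upright to close the tray. The plaque must still be standing at the end; leave the other things on the bench where they are.

Things in the scene. Friction and masses are not known exactly. Their poses are not given: they have to be found in the camera images.
- tray: Fold-out plywood show tray, fixed to the bench. Origin: centre of the floor board's underside, on the bench; x points to the fixed back wall (away from the robot), y to the left end wall, z up. Floor 120 (x) by 160 mm (y), top 14 mm up. Back wall's inner face at x = +61 mm. Front (-x), left (+y) and right (-y) walls are hinged; upright, wall tops are 72 mm and tabs 108 mm up.
- wall_front (a joint): Front hinged plywood wall: 0 = lying out flat, 1.571 = fully upright, at a stop. Its stiff hinge stays where left; about 1 N at the tab moves it (press on past upright to bring it home). Hinge line 8 mm above the bench, along tray y at tray x = -65.5 mm (robot side), wall 182 mm long. The 9 mm thick wall reaches 4 to 64 mm from the hinge line, its hand tab (30 mm wide, at mid-length) on to 100 mm.
- wall_left (a joint): Left end hinged plywood wall: 0 = lying out flat, 1.571 = fully upright, at a stop. Its stiff hinge stays where left; about 1 N at the tab moves it (press on past upright to bring it home). Hinge line 8 mm above the bench, along tray x at tray y = +85.5 mm, wall 120 mm long. The 9 mm thick wall reaches 4 to 64 mm from the hinge line, its hand tab (30 mm wide, at mid-length) on to 100 mm.
- wall_right (a joint): Right end hinged plywood wall: 0 = lying out flat, 1.571 = fully upright, at a stop. Its stiff hinge stays where left; about 1 N at the tab moves it (press on past upright to bring it home). Hinge line 8 mm above the bench, along tray x at tray y = -85.5 mm, wall 120 mm long. The 9 mm thick wall reaches 4 to 64 mm from the hinge line, its hand tab (30 mm wide, at mid-length) on to 100 mm.
- tab_front (a point): Centre of this wall's hand tab, 82 mm from its hinge line; the tab's 30 mm width runs along the hinge line. Front wall.
- tab_left (a point): Centre of this wall's hand tab, 82 mm from its hinge line; the tab's 30 mm width runs along the hinge line. Left end wall.
- tab_right (a point): Centre of this wall's hand tab, 82 mm from its hinge line; the tab's 30 mm width runs along the hinge line. Right end wall.
- plaque: Wooden relief plaque, 110 x 64 x 24 mm, about 130 g, border and rosette carved on one broad face, lying face up on the block. Origin at its centre; x along the 110 mm length, y along the 64 mm width, z out of the carved face. Either short end (64 x 24 mm) may be the foot, and the carved face may look either way.
- block: Finishing block under the plaque: 90 x 40 mm, 20 mm high, rubber top, does not move. Same x and y directions as the plaque, whose sides overhang it by about 12 mm. Origin: centre of its underside.
- blank: Bystander: uncarved narrow wooden blank 170 x 45 x 24 mm lying on the bench; origin centre of its underside.
- mug: Bystander: white mug, 80 mm across, 95 mm high; origin centre of its underside.
- gouge: Bystander: carving tool with wooden handle and steel shaft, 150 mm long, lying on the bench; origin near mid-length.
- oil: Bystander: amber oil bottle, 60 mm across, 110 mm high; origin centre of its underside.
- bowl: Bystander: turned dark wooden piece, bowl-shaped, 116 mm across, 45 mm high; origin centre of its underside.
- mallet: Bystander: hammer lying on the bench, 260 mm long; origin under its middle.
- wax: Bystander: low round metal tin, 70 mm across, 50 mm high; origin centre of its underside.
Mind the look-alikes: they are no part of the job. What is shaped like the plaque but pink or turquoise is not meant.

How it is judged:
By the outcome, as a careful person would: the job done as asked, in the order asked, and still so for the second after the job is handed in, with the robot touching nothing.
It also fails if it takes over 69 s, if anything falls off the work surface, if the arm or the gripper's body presses on something with over 40 N, if the wrist force passes 120 N, or if a joint passes its speed limit or range.

## Working session

There is one attempt and no reset: what is moved stays moved. The work goes in short steps, Python scripts to look and compute and a shell command to move; the robot and the scene stay as the last step left them, time stands still between calls to the robot, and variables do not carry over. Pictures are saved under pics/ and viewed, at most 10 in all, crops included, and the job is handed in when it is done.

```bash
mkdir -p pics; cat > h.py <<'E'
import numpy as np, cv2
from rig import *
def ray(c,pt):
    r,col=pt; f=240/np.tan(np.radians(c["vertical_fov"])/2)
    K=np.array([[f,0,c["cx"]],[0,f,c["cy"]],[0,0,1]])
    u,v=cv2.undistortPoints(np.array([[[col,r]]],float),K,np.array([c["k1"],0,0,0.]))[0,0]
    T=np.array(c["cam_to_world"]); return T[:3,3],T[:3,:3]@np.array([u,-v,-1])
def at_z(c,pt,z):
    o,d=ray(c,pt); return o+d*(z-o[2])/d[2]
def tri(c1,p1,c2,p2):
    o1,d1=ray(c1,p1);o2,d2=ray(c2,p2)
    s=np.linalg.lstsq(np.c_[d1,-d2],o2-o1,rcond=None)[0]
    a=o1+d1*s[0];b=o2+d2*s[1]; return (a+b)/2,np.linalg.norm(a-b)
E
python3 - <<'E'
from h import *
np.set_printoptions(precision=4,suppress=True)
C={n:capture(n) for n in("side","top")}
for n in C: cv2.imwrite(f"pics/{n}0.png",C[n]["img"][:,:,::-1]); print(n,C[n]["cam_to_world"],C[n]["k1"])
Z=dict(tray=0,tab_front=.008,tab_left=.008,tab_right=.008,plaque=.032,block=0,blank=0,mug=0,oil=0,bowl=0,mallet=0,wax=0,gouge=0.01)
for t,z in Z.items():
  for n in C:
    for d in landmark_of(n,t)[:3]: print(t,n,round(d["p"],2),np.round(d["point"]),at_z(C[n],d["point"],z))
s=read_state();print(s["time_s"],s["position"],s["tcp_rot"],s["joint_positions"],tips_ahead)
E
```

```text
side [[ 0.9479  0.204  -0.2446  0.1503]
 [-0.3178  0.6553 -0.6853 -1.015 ]
 [ 0.0205  0.7273  0.686   1.1316]
 [ 0.      0.      0.      1.    ]] -0.017331867743957688
top [[-0.0142  0.9963 -0.085   0.4304]
 [-0.9999 -0.0147 -0.0061  0.0167]
 [-0.0073  0.0849  0.9964  1.1925]
 [ 0.      0.      0.      1.    ]] -0.09901446122294977
tray side 0.62 [281. 352.] [ 0.5993 -0.0627  0.    ]
tray side 0.36 [396. 428.] [ 0.6354 -0.4411  0.    ]
tray top 0.7 [210. 349.] [ 0.6024 -0.0492  0.    ]
tray top 0.49 [196. 500.] [ 0.6346 -0.4513  0.    ]
tab_front side 0.6 [278. 301.] [ 0.4711 -0.0187  0.008 ]
tab_left side 0.57 [230. 335.] [0.6223 0.1337 0.008 ]
tab_left top 0.57 [204. 292.] [0.619  0.1003 0.008 ]
tab_right side 0.75 [318. 372.] [ 0.5978 -0.2021  0.008 ]
tab_right side 0.35 [397. 429.] [ 0.6345 -0.4476  0.008 ]
tab_right top 0.69 [212. 419.] [ 0.5954 -0.2304  0.008 ]
plaque side 0.79 [172. 317.] [0.6511 0.3871 0.032 ]
plaque side 0.68 [203. 289.] [0.5236 0.2646 0.032 ]
plaque side 0.67 [223. 187.] [0.2165 0.2642 0.032 ]
plaque top 0.91 [360. 214.] [0.2247 0.2981 0.032 ]
plaque top 0.
[... 379 characters left out ...]
7577 0.2542 0.    ]
oil top 0.89 [153. 233.] [0.7614 0.2556 0.    ]
bowl side 0.89 [302. 441.] [ 0.7939 -0.2009  0.    ]
bowl side 0.16 [177. 233.] [0.3962 0.4818 0.    ]
bowl top 0.81 [145. 409.] [ 0.7756 -0.212   0.    ]
mallet side 0.75 [178. 234.] [0.3993 0.4736 0.    ]
mallet top 0.95 [286. 146.] [0.4125 0.4868 0.    ]
wax side 0.82 [235. 397.] [0.7906 0.0685 0.    ]
wax top 0.79 [142. 301.] [0.7876 0.0755 0.    ]
gouge side 0.91 [361. 296.] [ 0.3791 -0.2674  0.01  ]
gouge top 0.81 [290. 434.] [ 0.3909 -0.2606  0.01  ]
1.4 [0.1786 0.5989 0.2416] [[-0.9583  0.2858 -0.    ]
 [ 0.2858  0.9583  0.    ]
 [ 0.      0.     -1.    ]] [ 63.1677  30.2222  82.0879   0.0013  67.6881 -10.2282] 0.019
```

View pics/top0.png

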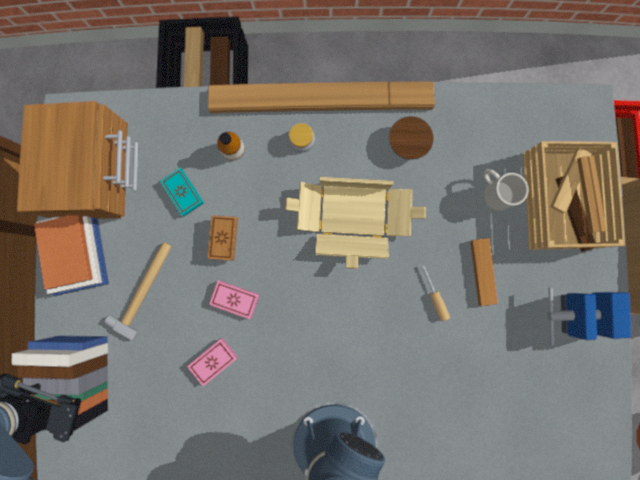

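View pics/side0.png

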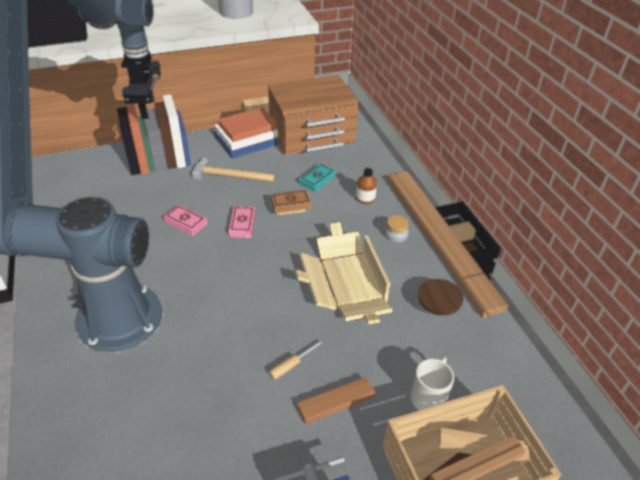

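Top picture: the tray is at (352,210) with tabs at (292,204), (419,212) and (352,261), and the walls are partly raised. There are four plaque-shaped things: teal (182,191), brown wood on a block (222,238), pink (234,299) and pink (212,362). Only the brown one is wooden and raised on a block, so I'll confirm it in a crop with the fitted models drawn on.

```bash
cat >> h.py <<'E'
def proj(c,P):
    f=240/np.tan(np.radians(c["vertical_fov"])/2); T=np.array(c["cam_to_world"])
    q=(np.atleast_2d(P)-T[:3,3])@T[:3,:3]; u=q[:,0]/-q[:,2]; v=-q[:,1]/-q[:,2]; s=1+c["k1"]*(u*u+v*v)
    return np.c_[c["cy"]+f*v*s, c["cx"]+f*u*s]   # row,col
def w(x,y,yaw,p):
    p=np.atleast_2d(p)/1000; a,b=np.cos(yaw),np.sin(yaw)
    return np.c_[x+a*p[:,0]-b*p[:,1],y+b*p[:,0]+a*p[:,1],p[:,2]]
def wallpt(n,th,along,r):   # tray-frame mm
    o=r*np.cos(th);z=8+r*np.sin(th)
    return {"f":[-65.5-o,along,z],"l":[along,85.5+o,z],"r":[along,-85.5-o,z]}[n]
E
python3 - <<'E'
from h import *
from scipy.optimize import least_squares
np.set_printoptions(precision=4,suppress=True)
C={n:capture(n) for n in("side","top")}
D={}
for n in C:
  for k,t in dict(o="tray",f="tab_front",l="tab_left",r="tab_right").items():
    L=landmark_of(n,t); D[k,n]=np.array(L[0]["point"]) if L else None
    print(k,n,D[k,n],L[0]["p"] if L else None)
D["f","top"]=np.array([261.,352.])
def res(q):
    e=[]
    for (k,n),d in D.items():
        if d is None: continue
        p=[0,0,0] if k=="o" else wallpt(k,q[3+"flr".index(k)],0,82)
        e+=list((proj(C[n],w(*q[:3],p))[0]-d))
    return e
s=least_squares(res,[.6,-.05,0,.5,.5,.5],loss="soft_l1"); q=s.x
print("tray",q[:3],np.degrees(q[2:]),"res",np.round(s.fun,1))
# plaque
for n in C:
  m=[t for t in trace(n,"plaque")]
  for t in m:
    r=cv2.minAreaRect(np.argwhere(t["pixels"])[:,::-1].astype(np.float32))
    print("plq",n,round(t["p"],2),t["bbox"],[np.round(at_z(C[n],(b[1],b[0]),.044)[:2],4) for b in cv2.boxPoints(r)])
    
out=[]
for n in C:
  im=cv2.resize(C[n]["img"][:,:,::-1],None,fx=4,fy=4,interpolation=cv2.INTER_CUBIC)
  def poly(P,col):
    cv2.polylines(im,[np.round(proj(C[n],w(*q[:3],P))[:,::-1]*4+1.5).astype(np.int32)],True,col,1)
  poly([[-60,-80,14],[60,-80,14],[60,80,14],[-60,80,14]],(0,0,255))
  poly([[61,-80,72],[61,80,72]],(255,0,255))
  for k,hl,i in(("f",91,3),("l",60,4),("r",60,5)):
    poly([wallpt(k,q[i],a,r) for a,r in((-hl,4),(-hl,64),(-15,64),(-15,100),(15,100),(15,64),(hl,64),(hl,4))],(255,0,0))
  x0,y0={"side":(250,180),"top":(190,165)}[n]
  out.append(im[y0*4:y0*4+600,x0*4:x0*4+(600 if n=="side" else 1000)])
cv2.imwrite("pics/ov.png",cv2.resize(np.hstack(out),(800,300),interpolation=cv2.INTER_AREA))
cv2.imwrite("pics/ov_top.png",out[1][:,:800]); cv2.imwrite("pics/ov_side.png",out[0])
E
```

```text
o side [283.4 351.1] 0.78
f side [276.1 299.3] 0.88
l side [231.2 333.6] 0.9
r side [319.3 371.8] 0.78
o top [210.9 353.9] 0.61
f top [259.7 353. ] 0.73
l top [205.3 292.8] 0.74
r top [213.4 420.8] 0.6
tray [ 0.5982 -0.0633 -0.0764] [-4.3778 33.1038 23.1774 19.8552] res [-1.9  0.4  0.1  3.5 -0.3  2.3  0.1 -0.1  0.8  0.8  1.6  1.   0.3 -0.8
  0.3 -1.2]
plq side 0.95 [231.6, 205.3, 24.1, 35.6] [array([0.3448, 0.2843]), array([0.4175, 0.2619]), array([0.3856, 0.1363]), array([0.317 , 0.1577])]
plq side 0.93 [299.2, 163.3, 39.0, 30.0] [array([0.5742, 0.3471]), array([0.6946, 0.4297]), array([0.7027, 0.3408]), array([0.5856, 0.2647])]
plq side 0.79 [166.0, 207.0, 41.0, 29.3] [array([0.1515, 0.2801]), array([0.1893, 0.3564]), array([0.2734, 0.2477]), array([0.2339, 0.1776])]
plq side 0.77 [270.1, 188.5, 41.2, 26.6] [array([0.4758, 0.3064]), array([0.5933, 0.2979]), array([0.5728, 0.2091]), array([0.4599, 0.2184])]
plq top 0.92 [188.2, 340.5, 45.6, 44.0] [array([0.2177, 0.367 ]), array([0.2865, 0.273 ]), array([0.2316, 0.2318]), array([0.1629, 0.3253])]
plq top 0.86 [161.6, 168.1, 44.7, 47.3] [array([0.6813, 0.4398]), array([0.7181, 0.383 ]), array([0.6233, 0.3191]), array([0.5869, 0.3752])]
plq top 0.81 [212.4, 280.0, 43.1, 40.7] [array([0.3674, 0.308 ]), array([0.4293, 0.2822]), array([0.3868, 0.1798]), array([0.3254, 0.2057])]
plq top 0.63 [316.8, 236.0, 72.8, 33.7] [array([0.4568, 0.0399]), array([0.538 , 0.0371]), array([ 0.5317, -0.1409]), array([ 0.4505, -0.1372])]
plq top 0.56 [206.7, 216.8, 33.6, 43.0] [array([0.4805, 0.3133]), array([0.5918, 0.3038]), array([0.5844, 0.2352]), array([0.4735, 0.2452])]
```

View pics/ov_top.png

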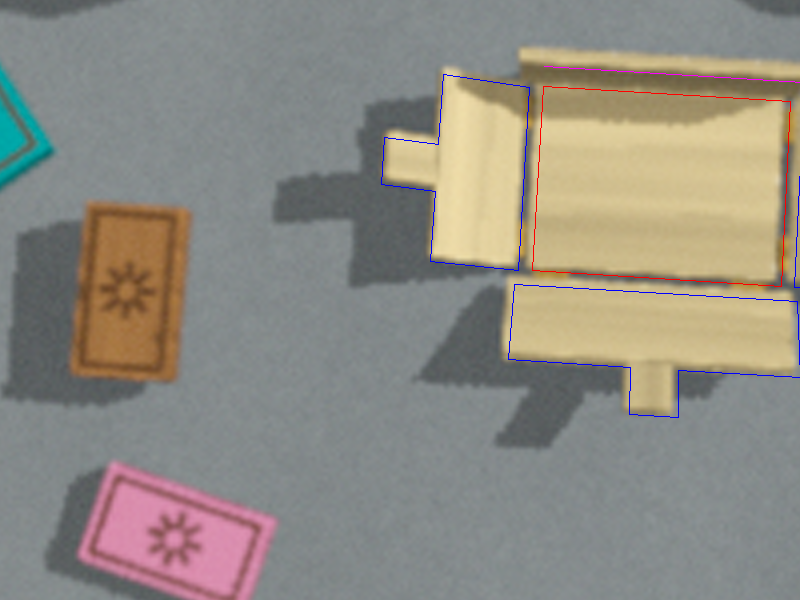

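View pics/ov_side.png

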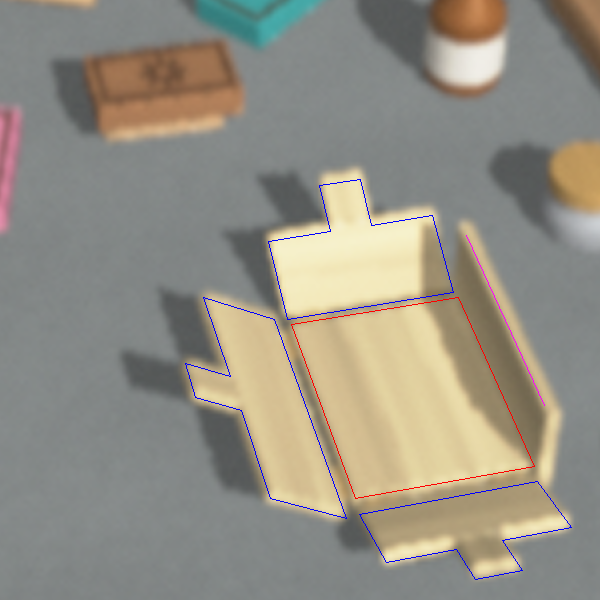

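The overlays match to about 2–3 mm. The walls stand at roughly 33° (front), 23° (left) and 20° (right). The crop shows the brown carved plaque, top-picture pixel (223,238), on its pale block, so it is the one meant; the teal and pink ones are look-alikes. I'll start with the left tab.

```bash
cat >> h.py <<'E'
def go(*goals):
    "print tool-frame cm deltas from the current pose through goals (world m)"
    s=read_state(); R=np.array(s["tcp_rot"]); p=np.array(s["position"]); print("t",s["time_s"],"pos",np.round(p,4),"yaw_y",np.round(np.degrees(np.arctan2(R[1,1],R[0,1])),2),"F",np.round(s["force"],1),"open",round(s["opening"],3),"grip",np.round(s["grasp_force"],1))
    for g in goals:
        print(np.round((R.T@(np.array(g)-p))*100,2)); p=np.array(g)
def tr(p,q=(.600,-.063,-.070)): return w(*q,p)[0]
E
python3 -m jog '[{"roll":0.15},{"roll":0.15},{"roll":0.15},{"roll":0.15},{"roll":0.15},{"roll":0.15},{"roll":0.15},{"roll":0.15,"jaw":0.65}]'
python3 -m jog '[{"roll":0.15},{"tx":-3,"ty":3},{"tx":-3,"ty":3},{"tx":-3,"ty":3},{"tx":-3,"ty":3},{"tx":-3,"ty":3},{"tx":-3,"ty":3},{"tx":-3,"ty":3}]'
python3 -c "
from h import *
a=np.radians(23)
go(tr(wallpt('l',a,0,88))+[0,0,.08],tr(wallpt('l',a,0,88)))"
```

```text
t 2.0 pos [0.1785 0.5989 0.2415] yaw_y 73.39 F [-0.3  0.6 -0.1] open 1.001 grip 0.0
[-55.67 -35.14  11.92]
[-0.  0.  8.]$[0]: bad value
$[0]: bad value
```

```bash

python3 -m jog '[{"tx":0,"ty":0,"tz":0,"roll":0.14,"jaw":0.65},{"tx":0,"ty":0,"tz":0,"roll":0.14,"jaw":0.65},{"tx":0,"ty":0,"tz":0,"roll":0.14,"jaw":0.65},{"tx":0,"ty":0,"tz":0,"roll":0.14,"jaw":0.65},{"tx":0,"ty":0,"tz":0,"roll":0.14,"jaw":0.65},{"tx":0,"ty":0,"tz":0,"roll":0.14,"jaw":0.65},{"tx":0,"ty":0,"tz":0,"roll":0.14,"jaw":0.65},{"tx":0,"ty":0,"tz":0,"roll":0.14,"jaw":0.65}]'
```

```text
time_s: 2.8
position: [0.1785, 0.5989, 0.2415]
tcp_rot: [[-0.155, 0.988, -0.0], [0.988, 0.155, -0.0], [-0.0, -0.0, -1.0]]
force: [-0.4, 0.6, 0.4]
opening: 0.653
grasp_force: 0.0
```

```bash

python3 -m jog '[{"tx":0,"ty":0,"tz":0,"roll":0.12,"jaw":0.65},{"tx":0,"ty":0,"tz":0,"roll":0.11,"jaw":0.65},{"tx":-3,"ty":3,"tz":0,"roll":0,"jaw":0.65}]'
```

```text
time_s: 3.1
position: [0.2046, 0.5697, 0.2417]
tcp_rot: [[0.066, 0.998, 0.0], [0.998, -0.066, 0.004], [0.004, -0.0, -1.0]]
force: [0.4, -0.1, -0.2]
opening: 0.651
grasp_force: 0.0
```

```bash

python3 -m jog '[{"tx":-3.1,"ty":3.1},{"tx":-3.1,"ty":3.1},{"tx":-3.1,"ty":3.1},{"tx":-3.1,"ty":3.1},{"tx":-3.1,"ty":3.1},{"tx":-3.1,"ty":3.1},{"tx":-3.1,"ty":3.1},{"tx":-3.1,"ty":3.1}]' || echo no
python3 -c "
from h import *
a=np.radians(23)
go(tr(wallpt('l',a,0,88))+[0,0,.08],tr(wallpt('l',a,0,88)))"
```

```text
no
t 3.1 pos [0.2046 0.5697 0.2417] yaw_y -3.78 F [ 0.4 -0.1 -0.2] open 0.651 grip 0.0
[-43.92  43.7   11.76]
[-0.03  0.    8.  ]$[0]: bad value
```

```bash

python3 -m jog '[{"tx":-3.1,"ty":3.1,"tz":0,"roll":0,"jaw":0.65},{"tx":-3.1,"ty":3.1,"tz":0,"roll":0,"jaw":0.65},{"tx":-3.1,"ty":3.1,"tz":0,"roll":0,"jaw":0.65},{"tx":-3.1,"ty":3.1,"tz":0,"roll":0,"jaw":0.65},{"tx":-3.1,"ty":3.1,"tz":0,"roll":0,"jaw":0.65},{"tx":-3.1,"ty":3.1,"tz":0,"roll":0,"jaw":0.65},{"tx":-3.1,"ty":3.1,"tz":0,"roll":0,"jaw":0.65},{"tx":-3.1,"ty":3.1,"tz":0,"roll":0,"jaw":0.65}]' >/dev/null
python3 -m jog '[{"tx":-3.1,"ty":3.1,"tz":0,"roll":0,"jaw":0.65},{"tx":-3.1,"ty":3.1,"tz":0,"roll":0,"jaw":0.65},{"tx":-3.1,"ty":3.1,"tz":0,"roll":0,"jaw":0.65},{"tx":-3.1,"ty":3.1,"tz":0,"roll":0,"jaw":0.65},{"tx":-3.1,"ty":3.1,"tz":0,"roll":0,"jaw":0.65},{"tx":-3.1,"ty":3.1,"tz":3,"roll":0,"jaw":0.65},{"tx":0,"ty":0,"tz":4,"roll":0,"jaw":0.65},{"tx":0,"ty":0,"tz":4,"roll":0,"jaw":0.65}]' >/dev/null
python3 -c "
from h import *
a=np.radians(23)
go(tr(wallpt('l',a,0,88))+[0,0,.08],tr(wallpt('l',a,0,88)))"
```

```text
t 4.7 pos [0.6096 0.1043 0.1327] yaw_y -4.11 F [ 0.7  0.  -0.4] open 0.653 grip 0.0
[-0.1   0.21  1.03]
[-0.   -0.02  8.  ]
```

```bash

python3 -m jog '[{"tx":0,"ty":0.2,"tz":3,"roll":0,"jaw":0.65},{"tx":0,"ty":0,"tz":3,"roll":0,"jaw":0.65},{"tx":0,"ty":0,"tz":2,"roll":0,"jaw":0.65},{"tx":0,"ty":0,"tz":1,"roll":0,"jaw":0.65},{"tx":0,"ty":0,"tz":0,"roll":0,"jaw":0},{"tx":0,"ty":0,"tz":0,"roll":0,"jaw":0},{"tx":0,"ty":0,"tz":0,"roll":0,"jaw":0},{"tx":0,"ty":0,"tz":0,"roll":0,"jaw":0}]' 
python3 -c "
from h import *
a=np.radians(23)
go(*[tr(wallpt('l',np.radians(t),0,88)) for t in range(23,91,6)]+[tr(wallpt('l',np.radians(t),0,88)) for t in (90,93)])"
```

```text
time_s: 5.5
position: [0.6107, 0.1059, 0.0447]
tcp_rot: [[0.069, 0.998, 0.003], [0.998, -0.069, -0.0], [0.0, 0.003, -1.0]]
force: [0.5, 0.1, 0.7]
opening: 0.37
grasp_force: 0.0
t 5.5 pos [0.6107 0.1059 0.0447] yaw_y -3.95 F [0.5 0.1 0.7] open 0.37 grip 0.0
[-0.27  0.11  0.23]
[-0.4   0.   -0.83]
[-0.49  0.   -0.78]
[-0.57  0.   -0.73]
[-0.64  0.   -0.66]
[-0.71  0.   -0.59]
[-0.76  0.   -0.52]
[-0.81  0.   -0.43]
[-0.85  0.   -0.35]
[-0.89 -0.   -0.25]
[-0.91 -0.   -0.16]
[-0.92 -0.   -0.06]
[-0.15 -0.   -0.  ]
[-0.46 -0.    0.01]
```

```bash

python3 -m jog '[{"tx":0,"ty":0,"tz":0,"roll":0,"jaw":0},{"tx":0,"ty":0,"tz":0,"roll":0,"jaw":0},{"tx":-0.4,"ty":0,"tz":-0.83,"roll":0,"jaw":0},{"tx":-0.49,"ty":0,"tz":-0.78,"roll":0,"jaw":0},{"tx":-0.57,"ty":0,"tz":-0.73,"roll":0,"jaw":0},{"tx":-0.64,"ty":0,"tz":-0.66,"roll":0,"jaw":0},{"tx":-0.71,"ty":0,"tz":-0.59,"roll":0,"jaw":0},{"tx":-0.76,"ty":0,"tz":-0.52,"roll":0,"jaw":0}]' 
python3 -m jog '[{"tx":-0.81,"ty":0,"tz":-0.43,"roll":0,"jaw":0},{"tx":-0.85,"ty":0,"tz":-0.35,"roll":0,"jaw":0},{"tx":-0.89,"ty":0,"tz":-0.25,"roll":0,"jaw":0},{"tx":-0.91,"ty":0,"tz":-0.16,"roll":0,"jaw":0},{"tx":-0.92,"ty":0,"tz":-0.06,"roll":0,"jaw":0},{"tx":-0.4,"ty":0,"tz":0,"roll":0,"jaw":0},{"tx":-0.4,"ty":0,"tz":0,"roll":0,"jaw":0}]' 
python3 -c "
from h import *
go(tr(wallpt('l',np.radians(90),0,88)))
for n in ('side','top'):
  c=capture(n); print(landmark_of(n,'tab_left')[:1], proj(c,tr(wallpt('l',np.radians(90),0,82))))"
```

```text
time_s: 6.3
position: [0.6076, 0.0674, 0.0823]
tcp_rot: [[0.069, 0.998, -0.0], [0.998, -0.069, -0.003], [-0.003, 0.0, -1.0]]
force: [6.2, -6.7, -22.2]
opening: 0.334
grasp_force: 30.0
time_s: 7.0
position: [0.605, 0.0312, 0.0945]
tcp_rot: [[0.078, 0.997, 0.004], [0.997, -0.078, 0.023], [0.023, 0.002, -1.0]]
force: [13.3, 43.5, -17.7]
opening: 0.342
grasp_force: 30.0
t 7.0 pos [0.605  0.0312 0.0945] yaw_y -4.49 F [ 13.3  43.5 -17.7] open 0.342 grip 30.0
[-0.87  0.17 -0.17]
[{'point': [235.8, 342.8], 'p': 0.55}] [[235.46904248 344.79512311]]
[{'point': [147.5, 234.0], 'p': 0.54}] [[203.81955965 321.59099521]]
```

```bash

python3 -m jog '[{"tx":0.6,"ty":0,"tz":0,"roll":0,"jaw":0.65},{"tx":0,"ty":0,"tz":0,"roll":0,"jaw":0.65},{"tx":0,"ty":0,"tz":0,"roll":0,"jaw":0.65},{"tx":0,"ty":0,"tz":-4,"roll":0,"jaw":0.65},{"tx":0,"ty":0,"tz":-5,"roll":0,"jaw":0.65},{"tx":-4,"ty":0,"tz":-5,"roll":0,"jaw":0.65},{"tx":-4.5,"ty":0,"tz":-3,"roll":0,"jaw":0.65},{"tx":-4.5,"ty":0,"tz":0,"roll":0,"jaw":0.65}]' 
python3 -c "
from h import *
go()
o=[]
for n,x0,y0 in(('side',290,190),('top',270,160)):
  c=capture(n); print(landmark_of(n,'tab_left')[:1], proj(c,tr(wallpt('l',np.radians(90),0,82))))
  o.append(cv2.resize(c['img'][y0:y0+130,x0:x0+100,::-1],None,fx=4,fy=4,interpolation=cv2.INTER_CUBIC))
cv2.imwrite('pics/l1.png',np.hstack(o))"
```

```text
time_s: 8.0
position: [0.5979, -0.0958, 0.2598]
tcp_rot: [[0.069, 0.998, 0.01], [0.998, -0.069, -0.004], [-0.003, 0.01, -1.0]]
force: [1.0, 0.1, 0.1]
opening: 0.65
grasp_force: 0.0
t 8.0 pos [ 0.5979 -0.0958  0.2598] yaw_y -3.94 F [1.  0.1 0.1] open 0.65 grip 0.0
[{'point': [235.4, 341.0], 'p': 0.62}] [[235.46904248 344.79512311]]
[{'point': [200.8, 320.7], 'p': 0.7}] [[203.81955965 321.59099521]]
```

View pics/l1.png

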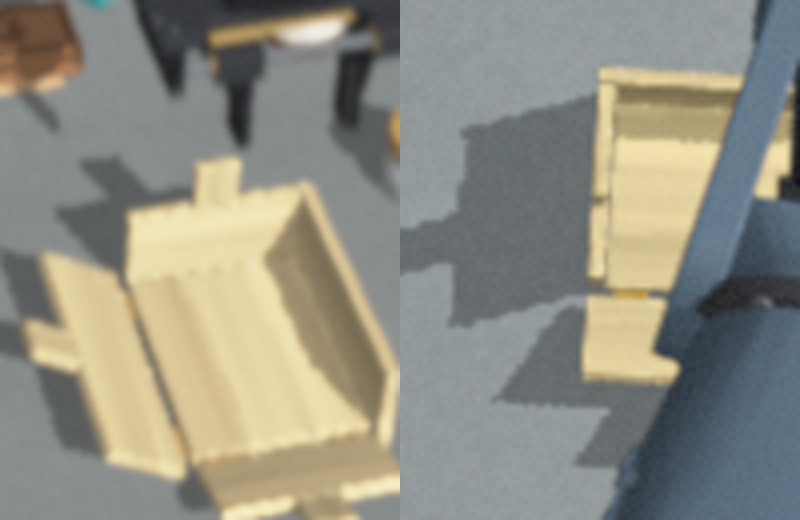

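The left wall is up and meets the back wall edge. I'll refit the tray using this point and then do the right wall.

```bash
cat > fit.py <<'E'
from h import *
from scipy.optimize import least_squares
C={n:capture(n) for n in("side","top")}
D=[("o","side",283.4,351.1),("f","side",276.1,299.3),("r","side",319.3,371.8),("r","side",318,372),("l","side",231.2,333.6),("o","top",210.9,353.9),("f","top",259.7,353),("r","top",213.4,420.8),("l","top",205.3,292.8),
("L","side",235.4,341.0),("L","top",200.8,320.7),("L","side",235.4,341.0),("L","top",200.8,320.7)]
def res(q):
    e=[]
    for k,n,r,c in D:
        p=[0,0,0] if k=="o" else wallpt("l",np.pi/2,0,82) if k=="L" else wallpt(k,q[3+"flr".index(k)],0,82)
        e+=list(proj(C[n],w(*q[:3],p))[0]-[r,c])
    return e
s=least_squares(res,[.6,-.05,0,.5,.5,.5],loss="soft_l1"); print(np.round(s.x,4),np.degrees(s.x[2:]).round(1),np.round(s.fun,1))
q=tuple(s.x[:3]); a=s.x[5]
print(tr(wallpt('l',np.pi/2,0,88),q))
go(tr(wallpt('r',a,0,88),q)+[0,0,.08],tr(wallpt('r',a,0,88),q))
E
python3 fit.py
```

```text
[ 0.5984 -0.0621 -0.0713  0.5807  0.4088  0.3521] [-4.1 33.3 23.4 20.2] [-2.3  0.3 -0.1  3.6 -0.5  0.2  0.8 -0.  -0.6  2.   0.8  0.4  2.8 -0.1
 -0.1 -1.7  0.6 -1.2 -0.   3.1  3.6  0.5 -0.   3.1  3.6  0.5]
[0.60445804 0.02315454 0.096     ]
t 8.3 pos [ 0.5951 -0.0929  0.2534] yaw_y -4.01 F [-0.6 -0.7  0.5] open 0.654 grip 0.0
[-13.73   0.11  13.49]
[-0.01  0.01  8.  ]
```

```bash

python3 -m jog '[{"tx":-4.5,"ty":0.1,"tz":0,"roll":0,"jaw":0.65},{"tx":-4.6,"ty":0,"tz":2,"roll":0,"jaw":0.65},{"tx":-4.6,"ty":0,"tz":2,"roll":0,"jaw":0.65},{"tx":0,"ty":0,"tz":4.5,"roll":0,"jaw":0.65},{"tx":0,"ty":0,"tz":4.5,"roll":0,"jaw":0.65},{"tx":0,"ty":0,"tz":4,"roll":0,"jaw":0.65},{"tx":0,"ty":0,"tz":3,"roll":0,"jaw":0.65},{"tx":0,"ty":0,"tz":1,"roll":0,"jaw":0.65}]' 
python3 -m jog '[{"tx":0,"ty":0,"tz":0,"roll":0,"jaw":0},{"tx":0,"ty":0,"tz":0,"roll":0,"jaw":0},{"tx":0,"ty":0,"tz":0,"roll":0,"jaw":0},{"tx":0,"ty":0,"tz":0,"roll":0,"jaw":0},{"tx":0,"ty":0,"tz":0,"roll":0,"jaw":0},{"tx":0,"ty":0,"tz":0,"roll":0,"jaw":0}]' 
python3 -c "
from h import *
q=(.5984,-.0621,-.0713)
go(*[tr(wallpt('r',np.radians(t),0,88),q) for t in (20,27,34,41,48,55,62,69,76,83,90,93)])"
```

```text
time_s: 9.1
position: [0.5852, -0.2266, 0.0397]
tcp_rot: [[0.067, 0.998, -0.007], [0.998, -0.067, 0.004], [0.004, -0.007, -1.0]]
force: [-0.4, 0.4, -0.6]
opening: 0.654
grasp_force: 0.0
time_s: 9.7
position: [0.5863, -0.23, 0.045]
tcp_rot: [[0.068, 0.998, -0.002], [0.998, -0.068, -0.001], [-0.001, -0.002, -1.0]]
force: [-4.5, -2.6, 2.1]
opening: 0.343
grasp_force: 30.0
t 9.7 pos [ 0.5863 -0.23    0.045 ] yaw_y -3.91 F [-4.5 -2.6  2.1] open 0.343 grip 30.0
[0.02 0.01 0.69]
[ 0.43 -0.   -0.99]
[ 0.54 -0.   -0.93]
[ 0.65  0.   -0.85]
[ 0.75  0.   -0.77]
[ 0.84  0.   -0.67]
[ 0.92  0.   -0.56]
[ 0.98  0.   -0.45]
[ 1.02  0.   -0.32]
[ 1.06  0.   -0.2 ]
[ 1.07  0.   -0.07]
[0.46 0.   0.01]
```

```bash

python3 -m jog '[{"tx":0.43,"ty":0,"tz":-0.9,"roll":0,"jaw":0},{"tx":0.54,"ty":0,"tz":-0.9,"roll":0,"jaw":0},{"tx":0.65,"ty":0,"tz":-0.8,"roll":0,"jaw":0},{"tx":0.75,"ty":0,"tz":-0.7,"roll":0,"jaw":0},{"tx":0.84,"ty":0,"tz":-0.6,"roll":0,"jaw":0},{"tx":0.92,"ty":0,"tz":-0.5,"roll":0,"jaw":0},{"tx":0.98,"ty":0,"tz":-0.4,"roll":0,"jaw":0},{"tx":1.02,"ty":0,"tz":-0.3,"roll":0,"jaw":0}]' 
python3 -m jog '[{"tx":1.06,"ty":0,"tz":-0.2,"roll":0,"jaw":0},{"tx":1.07,"ty":0,"tz":-0.1,"roll":0,"jaw":0},{"tx":0.4,"ty":0,"tz":0,"roll":0,"jaw":0},{"tx":0.4,"ty":0,"tz":0,"roll":0,"jaw":0}]' 
python3 -c "
from h import *
q=(.5984,-.0621,-.0713)
go(tr(wallpt('r',np.radians(90),0,88),q))"
```

```text
time_s: 10.5
position: [0.5907, -0.1708, 0.0969]
tcp_rot: [[0.067, 0.998, -0.002], [0.998, -0.067, -0.005], [-0.005, -0.001, -1.0]]
force: [-6.6, -6.6, 5.8]
opening: 0.344
grasp_force: 30.0
time_s: 10.9
position: [0.5928, -0.1402, 0.1003]
tcp_rot: [[0.067, 0.998, -0.001], [0.998, -0.067, -0.003], [-0.003, -0.001, -1.0]]
force: [-6.5, -4.8, 8.8]
opening: 0.336
grasp_force: 30.0
t 10.9 pos [ 0.5928 -0.1402  0.1003] yaw_y -3.86 F [-6.5 -4.8  8.8] open 0.336 grip 30.0
[-0.72 -0.    0.43]
```

```bash

python3 -m jog '[{"tx":0.4,"ty":0,"tz":0,"roll":0,"jaw":0},{"tx":0.3,"ty":0,"tz":0,"roll":0,"jaw":0}]' 

```

```text
time_s: 11.1
position: [0.593, -0.1395, 0.1003]
tcp_rot: [[0.063, 0.998, -0.002], [0.998, -0.063, -0.014], [-0.014, -0.001, -1.0]]
force: [-12.1, -26.3, 5.7]
opening: 0.338
grasp_force: 30.0
```

```bash

python3 -m jog '[{"tx":0.3,"ty":0,"tz":0,"roll":0,"jaw":0},{"tx":-0.5,"ty":0,"tz":0,"roll":0,"jaw":0.65},{"tx":-0.2,"ty":0,"tz":0,"roll":0,"jaw":0.65},{"tx":0,"ty":0,"tz":0,"roll":0,"jaw":0.65},{"tx":0,"ty":0,"tz":-4,"roll":0,"jaw":0.65},{"tx":0,"ty":0,"tz":-5,"roll":0,"jaw":0.65},{"tx":0,"ty":0,"tz":-3,"roll":0,"jaw":1}]' 
python3 -c "
from h import *
for n in('side','top'):
  c=capture(n); print(n,[(d['p'],d['point']) for t in('tab_left','tab_right') for d in landmark_of(n,t)[:1]])
  for q in((.599,-.0543,-.07),): print([proj(c,tr(wallpt(k,np.pi/2,0,82),q))[0].round(1) for k in 'lr'])
  # plaque
  L=[d['point'] for d in landmark_of(n,'plaque')]; print('plq',[at_z(c,p,.044).round(4)[:2] for p in L])
  for t in trace(n,'plaque'): print(t['bbox'])
  globals()[n]=c
go()"
```

```text
time_s: 11.8
position: [0.5957, -0.1353, 0.2212]
tcp_rot: [[0.068, 0.998, 0.005], [0.998, -0.068, -0.001], [-0.001, 0.005, -1.0]]
force: [0.2, 0.7, 0.0]
opening: 0.677
grasp_force: 0.0
side [(0.97, [238.5, 342.8]), (0.74, [281.4, 362.2])]
[array([233.4, 343.3]), array([278.9, 363. ])]
plq [array([0.5258, 0.2614]), array([0.6347, 0.3521]), array([0.2143, 0.2638]), array([0.368 , 0.2276])]
[298.2, 162.3, 38.6, 30.2]
[162.5, 207.7, 43.5, 27.5]
[226.4, 205.2, 30.7, 33.2]
[269.0, 187.6, 40.9, 27.0]
[297.6, 376.7, 78.6, 47.5]
[281.2, 207.5, 25.2, 7.0]
top [(0.63, [203.6, 322.3])]
[array([204.3, 318. ]), array([208.2, 388.7])]
plq [array([0.5344, 0.2811]), array([0.3799, 0.2451]), array([0.6516, 0.3793])]
[210.0, 213.4, 26.8, 48.0]
[162.4, 169.0, 40.9, 45.3]
[471.9, 238.2, 27.4, 66.9]
[392.3, 116.9, 41.4, 22.3]
t 12.3 pos [ 0.5934 -0.1357  0.2162] yaw_y -3.95 F [-0.4 -0.  -0.3] open 0.993 grip 0.0
```

```bash

python3 -m jog '[{"tx":0,"ty":0,"tz":-1,"roll":-0.14,"jaw":1},{"tx":0,"ty":0,"tz":-1,"roll":-0.14,"jaw":1},{"tx":0,"ty":0,"tz":-1,"roll":-0.14,"jaw":1},{"tx":0,"ty":0,"tz":0,"roll":-0.14,"jaw":1},{"tx":0,"ty":0,"tz":0,"roll":-0.14,"jaw":1},{"tx":0,"ty":0,"tz":0,"roll":-0.14,"jaw":1},{"tx":0,"ty":0,"tz":0,"roll":-0.14,"jaw":1},{"tx":0,"ty":0,"tz":0,"roll":-0.14,"jaw":1}]' >/dev/null
python3 -m jog '[{"tx":0,"ty":0,"tz":0,"roll":-0.14,"jaw":1},{"tx":0,"ty":0,"tz":0,"roll":-0.14,"jaw":1},{"tx":0,"ty":0,"tz":0,"roll":-0.14,"jaw":1}]' >/dev/null
python3 -c "
from h import *
go((.487,.2746,.12),(.487,.2746,.032))
print(read_state()['joint_positions'])"
```

```text
t 13.4 pos [ 0.5937 -0.136   0.2468] yaw_y 84.6 F [ 0.5 -1.  -0.5] open 0.997 grip 0.0
[14.47 39.87 12.73]
[-0.02 -0.01  8.8 ]
[-2.34058662e+01  2.86959849e+01  8.40579717e+01  6.25780947e-03
  6.73525758e+01 -1.08008187e+02]
```

```bash

python3 -m jog '[{"tx":1.45,"ty":4,"tz":0,"roll":0,"jaw":1},{"tx":1.45,"ty":4,"tz":0,"roll":0,"jaw":1},{"tx":1.45,"ty":4,"tz":0,"roll":0,"jaw":1},{"tx":1.45,"ty":4,"tz":0,"roll":0,"jaw":1},{"tx":1.45,"ty":4,"tz":0,"roll":0,"jaw":1},{"tx":1.45,"ty":4,"tz":0,"roll":0,"jaw":1},{"tx":1.45,"ty":4,"tz":3,"roll":0,"jaw":1},{"tx":1.45,"ty":4,"tz":3,"roll":0,"jaw":1}]' >/dev/null
python3 -m jog '[{"tx":1.45,"ty":4,"tz":3,"roll":0,"jaw":1},{"tx":1.45,"ty":4,"tz":3,"roll":0,"jaw":1},{"tx":0,"ty":0,"tz":0,"roll":0,"jaw":1}]' >/dev/null
python3 -c "
from h import *
go((.487,.2746,.12),(.487,.2746,.032))
o=[]
for n,x0,y0 in(('side',220,140),('top',170,190)):
  c=capture(n)
  im=c['img'][y0:y0+100,x0:x0+100,::-1].copy();o.append(cv2.resize(im,None,fx=4,fy=4,interpolation=cv2.INTER_CUBIC))
cv2.imwrite('pics/g1.png',np.hstack(o))"
```

```text
t 14.5 pos [0.4865 0.2729 0.128 ] yaw_y 84.58 F [-0.2 -0.4 -0.5] open 1.001 grip 0.0
[-0.04  0.18  0.8 ]
[-0.08  0.02  8.8 ]
```

View pics/g1.png

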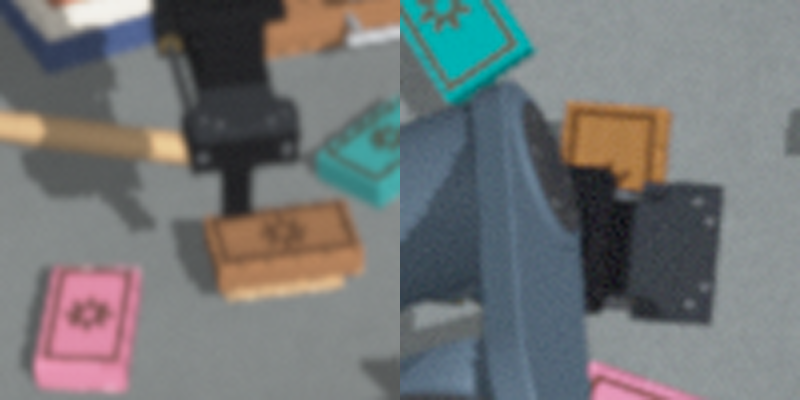

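The gripper is above the near end of the brown plaque (side crop about (270,240)), with the jaws spanning its width. I'll descend and grip.

```bash

python3 -m jog '[{"tx":0,"ty":0.1,"tz":3,"roll":0,"jaw":1},{"tx":0,"ty":0,"tz":2,"roll":0,"jaw":1},{"tx":0,"ty":0,"tz":1.5,"roll":0,"jaw":1}]'
python3 -m jog '[{"tx":0,"ty":0,"tz":1.5,"roll":0,"jaw":1},{"tx":0,"ty":0,"tz":1.5,"roll":0,"jaw":1},{"tx":0,"ty":0,"tz":0,"roll":0,"jaw":0.5},{"tx":0,"ty":0,"tz":0,"roll":0,"jaw":0.5},{"tx":0,"ty":0,"tz":0,"roll":0,"jaw":0.5},{"tx":0,"ty":0,"tz":0,"roll":0,"jaw":0.5},{"tx":0,"ty":0,"tz":0,"roll":0,"jaw":0.5}]'
```

```text
time_s: 14.9
position: [0.4926, 0.2694, 0.0675]
tcp_rot: [[-0.995, 0.102, 0.001], [0.102, 0.995, 0.0], [-0.001, 0.0, -1.0]]
force: [0.2, -0.2, 0.3]
opening: 1.001
grasp_force: 0.0
time_s: 15.6
position: [0.4923, 0.2708, 0.0387]
tcp_rot: [[-0.995, 0.1, 0.002], [0.1, 0.995, 0.0], [-0.002, 0.001, -1.0]]
force: [0.3, -2.1, 4.4]
opening: 0.742
grasp_force: 29.3
```

```bash

python3 -m jog '[{"tx":0,"ty":0,"tz":-2,"roll":0,"jaw":0.5},{"tx":0,"ty":0,"tz":-3,"roll":0,"jaw":0.5},{"tx":0,"ty":0,"tz":-4,"roll":0,"jaw":0.5},{"tx":0,"ty":0,"tz":-4,"roll":0,"jaw":0.5},{"tx":0,"ty":0,"tz":-2,"roll":0,"jaw":0.5},{"tx":0,"ty":0,"tz":0,"roll":0,"jaw":0.5},{"tx":0,"ty":0,"tz":0,"roll":0,"jaw":0.5}]'
python3 -c "
from h import *
o=[]
for n,x0,y0 in(('side',220,100),('top',170,190)):
  c=capture(n)
  im=c['img'][y0:y0+130,x0:x0+100,::-1].copy();o.append(cv2.resize(im,None,fx=4,fy=4,interpolation=cv2.INTER_CUBIC))
cv2.imwrite('pics/g2.png',np.hstack(o)); go()"
```

```text
time_s: 16.3
position: [0.4907, 0.2707, 0.1873]
tcp_rot: [[-0.995, 0.099, -0.001], [0.099, 0.995, -0.0], [0.0, -0.0, -1.0]]
force: [-0.0, -0.9, -1.5]
opening: 0.743
grasp_force: 29.4
t 16.4 pos [0.49   0.2704 0.1858] yaw_y 84.28 F [ 0.2 -0.6 -1.2] open 0.745 grip 29.4
```

View pics/g2.png

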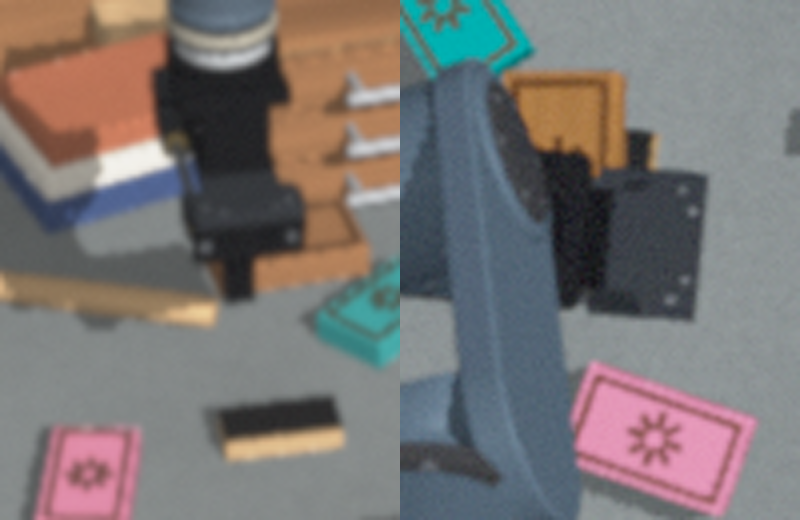

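The plaque stayed level in the pads, carved face up (side crop (300,235)), so it has to be turned within the grip. I'll press its free end against the outside of the upright left wall, which is rigid inward at its stop, and arc the gripper up and in.

```bash

python3 -m jog '[{"tx":0,"ty":0,"tz":0,"roll":0.14,"jaw":0.5},{"tx":0,"ty":0,"tz":0,"roll":0.14,"jaw":0.5},{"tx":0,"ty":0,"tz":0,"roll":0.14,"jaw":0.5},{"tx":0,"ty":0,"tz":0,"roll":0.14,"jaw":0.5},{"tx":0,"ty":0,"tz":0,"roll":0.14,"jaw":0.5},{"tx":0,"ty":0,"tz":0,"roll":0.14,"jaw":0.5},{"tx":0,"ty":0,"tz":0,"roll":0.14,"jaw":0.5},{"tx":0,"ty":0,"tz":0,"roll":0.14,"jaw":0.5}]' >/dev/null
python3 -m jog '[{"tx":0,"ty":0,"tz":0,"roll":0.14,"jaw":0.5},{"tx":0,"ty":0,"tz":0,"roll":0.14,"jaw":0.5},{"tx":0,"ty":0,"tz":0,"roll":0.14,"jaw":0.5},{"tx":0,"ty":0,"tz":0,"roll":0,"jaw":0.5}]' 
python3 -c "
from h import *
q=(.599,-.0543,-.07)
go(tr([0,200,186],q),tr([0,200,50],q))"
```

```text
time_s: 17.6
position: [0.4904, 0.2705, 0.1856]
tcp_rot: [[0.069, 0.998, -0.004], [0.998, -0.069, -0.001], [-0.001, -0.004, -1.0]]
force: [-0.1, 0.1, -1.2]
opening: 0.748
grasp_force: 29.4
t 17.6 pos [0.4904 0.2705 0.1856] yaw_y -3.95 F [-0.1  0.1 -1.2] open 0.748 grip 29.4
[-11.65  13.09  -0.07]
[ 0.02  0.05 13.6 ]
```

```bash

python3 -m jog '[{"tx":-2.9,"ty":3.3,"tz":0,"roll":0,"jaw":0.5},{"tx":-2.9,"ty":3.3,"tz":0,"roll":0,"jaw":0.5},{"tx":-2.9,"ty":3.3,"tz":0,"roll":0,"jaw":0.5},{"tx":-2.9,"ty":3.2,"tz":3,"roll":0,"jaw":0.5},{"tx":0,"ty":0,"tz":4,"roll":0,"jaw":0.5},{"tx":0,"ty":0,"tz":4,"roll":0,"jaw":0.5},{"tx":0,"ty":0,"tz":2.6,"roll":0,"jaw":0.5}]' 
python3 -m jog '[{"tx":-0.5,"ty":0,"tz":0,"roll":0,"jaw":0.5},{"tx":-0.3,"ty":0,"tz":0,"roll":0,"jaw":0.5}]'
python3 -c "
from h import *
q=(.599,-.0543,-.07)
go(tr([0,187,50],q))"
```

```text
time_s: 18.3
position: [0.6103, 0.1467, 0.0486]
tcp_rot: [[0.067, 0.998, -0.007], [0.998, -0.067, -0.0], [-0.001, -0.007, -1.0]]
force: [-0.9, 0.1, -0.9]
opening: 0.743
grasp_force: 29.4
time_s: 18.5
position: [0.6115, 0.1392, 0.0521]
tcp_rot: [[0.067, 0.998, -0.002], [0.998, -0.067, -0.0], [-0.0, -0.002, -1.0]]
force: [0.8, 0.7, -0.5]
opening: 0.741
grasp_force: 29.4
t 18.5 pos [0.6115 0.1392 0.0521] yaw_y -3.85 F [ 0.8  0.7 -0.5] open 0.741 grip 29.4
[-0.69  0.1   0.21]
```

```bash

python3 -m jog '[{"tx":-0.3,"ty":0,"tz":0,"roll":0,"jaw":0.5},{"tx":-0.3,"ty":0,"tz":0,"roll":0,"jaw":0.5}]'
python3 -m jog '[{"tx":-0.3,"ty":0,"tz":0,"roll":0,"jaw":0.5}]'
python3 -m jog '[{"tx":-0.3,"ty":0,"tz":0,"roll":0,"jaw":0.5}]'
```

```text
time_s: 18.7
position: [0.613, 0.1334, 0.055]
tcp_rot: [[0.068, 0.998, 0.004], [0.998, -0.068, 0.0], [0.0, 0.004, -1.0]]
force: [0.1, 0.0, -0.8]
opening: 0.743
grasp_force: 29.4
time_s: 18.8
position: [0.6124, 0.1304, 0.0547]
tcp_rot: [[0.069, 0.998, 0.003], [0.998, -0.069, 0.0], [0.0, 0.003, -1.0]]
force: [0.0, -0.1, -1.4]
opening: 0.741
grasp_force: 29.4
time_s: 18.9
position: [0.6118, 0.1274, 0.0542]
tcp_rot: [[0.069, 0.998, 0.002], [0.998, -0.069, 0.0], [0.0, 0.002, -1.0]]
force: [0.3, -0.7, -1.3]
opening: 0.743
grasp_force: 29.4
```

```bash

python3 -m jog '[{"tx":-0.3,"ty":0,"tz":0,"roll":0,"jaw":0.5}]' | egrep 'pos|force: \['
python3 -m jog '[{"tx":-0.3,"ty":0,"tz":0,"roll":0,"jaw":0.5}]'| egrep 'pos|force: \['
python3 -m jog '[{"tx":-0.2,"ty":0,"tz":0,"roll":0,"jaw":0.5}]'| egrep 'pos|force: \['
```

```text
position: [0.612, 0.1261, 0.0539]
force: [2.2, 11.1, -0.7]
position: [0.6125, 0.1255, 0.054]
force: [3.6, 18.5, -0.6]
position: [0.6137, 0.1246, 0.0544]
force: [4.4, 19.9, -0.6]
```

```bash

python3 -m jog '[{"tx":0,"ty":0,"tz":-0.8,"roll":0,"jaw":0.5},{"tx":0,"ty":0,"tz":-0.8,"roll":0,"jaw":0.5}]' | egrep 'pos|force: \['
python3 -m jog '[{"tx":-0.1,"ty":0,"tz":-0.8,"roll":0,"jaw":0.5},{"tx":-0.1,"ty":0,"tz":-0.8,"roll":0,"jaw":0.5}]'| egrep 'pos|force: \['
python3 -m jog '[{"tx":-0.25,"ty":0,"tz":-0.8,"roll":0,"jaw":0.5},{"tx":-0.25,"ty":0,"tz":-0.8,"roll":0,"jaw":0.5}]'| egrep 'pos|force: \['
python3 -c "
from h import *
o=[]
for n,x0,y0 in(('side',280,120),('top',240,140)):
  c=capture(n)
  im=c['img'][y0:y0+130,x0:x0+100,::-1].copy();o.append(cv2.resize(im,None,fx=4,fy=4,interpolation=cv2.INTER_CUBIC))
cv2.imwrite('pics/p1.png',np.hstack(o)); go()"
```

```text
position: [0.6147, 0.1227, 0.0703]
force: [4.1, 6.1, -2.8]
position: [0.6128, 0.1197, 0.086]
force: [2.4, 4.3, -3.7]
position: [0.6118, 0.1144, 0.1018]
force: [1.8, 4.3, -3.1]
t 19.9 pos [0.6118 0.1141 0.1025] yaw_y -4.01 F [2.5 6.4 0.5] open 0.735 grip 30.0
```

View pics/p1.png

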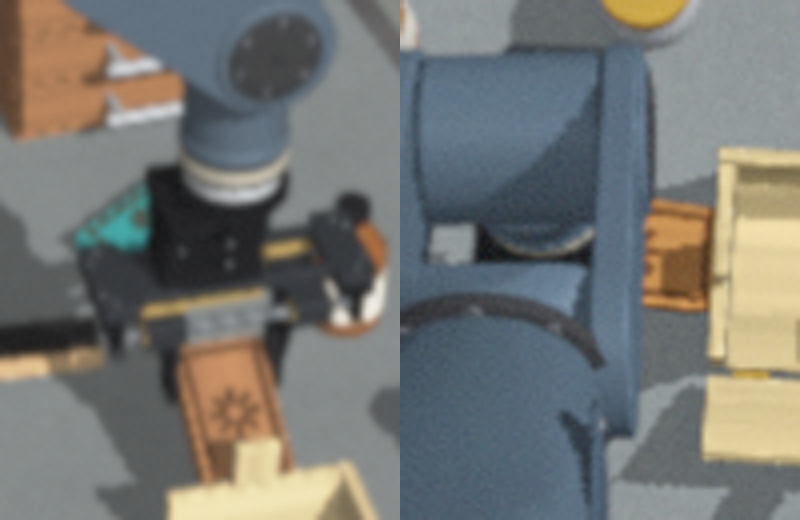

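The plaque is tilting as planned: its foot is down against the left wall (side crop (235,450)) with only about 5 N. I'll continue the arc.

```bash

python3 -m jog '[{"tx":-0.37,"ty":0,"tz":-0.72,"roll":0,"jaw":0.5},{"tx":-0.38,"ty":0,"tz":-0.71,"roll":0,"jaw":0.5},{"tx":-0.5,"ty":0,"tz":-0.65,"roll":0,"jaw":0.5},{"tx":-0.5,"ty":0,"tz":-0.64,"roll":0,"jaw":0.5}]' | egrep 'pos|force: \['
python3 -m jog '[{"tx":-0.6,"ty":0,"tz":-0.55,"roll":0,"jaw":0.5},{"tx":-0.6,"ty":0,"tz":-0.54,"roll":0,"jaw":0.5},{"tx":-0.68,"ty":0,"tz":-0.44,"roll":0,"jaw":0.5},{"tx":-0.69,"ty":0,"tz":-0.43,"roll":0,"jaw":0.5}]'| egrep 'pos|force: \['
python3 -m jog '[{"tx":-0.74,"ty":0,"tz":-0.31,"roll":0,"jaw":0.5},{"tx":-0.75,"ty":0,"tz":-0.3,"roll":0,"jaw":0.5},{"tx":-0.5,"ty":0,"tz":-0.2,"roll":0,"jaw":0.5}]'| egrep 'pos|force: \['
```

```text
position: [0.6102, 0.0964, 0.1287]
force: [2.4, 3.3, -2.8]
position: [0.6081, 0.07, 0.1484]
force: [2.4, 3.6, -1.1]
position: [0.606, 0.0492, 0.1562]
force: [2.7, 2.9, -2.2]
```

```bash

python3 -m jog '[{"tx":-0.2,"ty":0,"tz":0,"roll":0,"jaw":0.5},{"tx":0,"ty":0,"tz":0,"roll":0,"jaw":0.5}]'| egrep 'pos|force: \['
python3 -m jog '[{"tx":1.5,"ty":0,"tz":0,"roll":0,"jaw":0.5},{"tx":2,"ty":0,"tz":-3,"roll":0,"jaw":0.5},{"tx":0,"ty":0,"tz":-3,"roll":0,"jaw":0.5},{"tx":0,"ty":0,"tz":0,"roll":0,"jaw":0.5}]'| egrep 'pos|force: \['
python3 -c "
from h import *
o=[]
for n,x0,y0 in(('side',280,120),('top',240,140)):
  c=capture(n)
  im=c['img'][y0:y0+130,x0:x0+100,::-1].copy();o.append(cv2.resize(im,None,fx=4,fy=4,interpolation=cv2.INTER_CUBIC))
cv2.imwrite('pics/p2.png',np.hstack(o)); 
c=capture('side'); q=(.599,-.0543,-.07)
go()
# direction of vertical in crop near plaque
a=read_state()['position']; print([((proj(c,np.array(a)+[0,0,z])[0]-[120,280])*4).round(0)[::-1] for z in(0,-.09)])"
```

```text
position: [0.6055, 0.0474, 0.1561]
force: [1.0, 2.8, 0.8]
position: [0.6097, 0.0835, 0.2193]
force: [-0.0, -0.2, -0.6]
t 21.75 pos [0.6066 0.0828 0.2146] yaw_y -3.91 F [ 0.3 -0.1 -1.2] open 0.733 grip 30.0
[array([238., 261.]), array([231., 366.])]
```

View pics/p2.png

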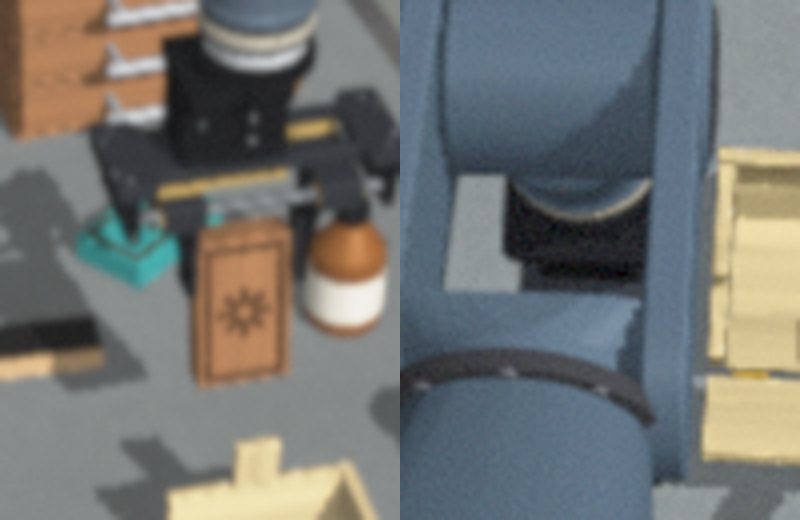

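The plaque hangs with its foot still leaning about 10–15° toward -y (side crop corners (197,240), (291,240), (289,377), (196,385)). The remainder can be squared against the tray's back wall and floor. I'll turn back and go over the tray.

```bash

python3 -m jog '[{"tx":0,"ty":0,"tz":-1,"roll":-0.14,"jaw":0.5},{"tx":0,"ty":0,"tz":0,"roll":-0.14,"jaw":0.5},{"tx":0,"ty":0,"tz":0,"roll":-0.14,"jaw":0.5},{"tx":0,"ty":0,"tz":0,"roll":-0.14,"jaw":0.5},{"tx":0,"ty":0,"tz":0,"roll":-0.14,"jaw":0.5},{"tx":0,"ty":0,"tz":0,"roll":-0.14,"jaw":0.5},{"tx":0,"ty":0,"tz":0,"roll":-0.14,"jaw":0.5},{"tx":0,"ty":0,"tz":0,"roll":-0.14,"jaw":0.5}]' >/dev/null
python3 -m jog '[{"tx":0,"ty":0,"tz":0,"roll":-0.14,"jaw":0.5},{"tx":0,"ty":0,"tz":0,"roll":-0.14,"jaw":0.5},{"tx":0,"ty":0,"tz":0,"roll":-0.17,"jaw":0.5},{"tx":0,"ty":0,"tz":0,"roll":0,"jaw":0.5}]' 
python3 -c "
from h import *
q=(.599,-.0543,-.07)
go(tr([10,0,225],q),tr([10,0,118],q))"
```

```text
time_s: 22.95
position: [0.6066, 0.0823, 0.2237]
tcp_rot: [[-0.996, 0.09, -0.005], [0.09, 0.996, -0.0], [0.005, -0.001, -1.0]]
force: [-0.5, -0.2, -0.9]
opening: 0.732
grasp_force: 30.0
t 22.95 pos [0.6066 0.0823 0.2237] yaw_y 84.82 F [-0.5 -0.2 -0.9] open 0.732 grip 30.0
[ -1.48 -13.65  -0.13]
[-5.00e-02  1.00e-02  1.07e+01]
```

```bash

python3 -m jog '[{"tx":-0.4,"ty":-3.4,"tz":0,"roll":-0.02,"jaw":0.5},{"tx":-0.4,"ty":-3.4,"tz":0,"roll":0,"jaw":0.5},{"tx":-0.4,"ty":-3.4,"tz":0,"roll":0,"jaw":0.5},{"tx":-0.3,"ty":-3.4,"tz":0,"roll":0,"jaw":0.5},{"tx":0,"ty":0,"tz":3,"roll":0,"jaw":0.5},{"tx":0,"ty":0,"tz":3,"roll":0,"jaw":0.5},{"tx":0,"ty":0,"tz":3,"roll":0,"jaw":0.5},{"tx":0,"ty":0,"tz":1.3,"roll":0,"jaw":0.5}]' 
python3 -c "
from h import *
o=[]
for n,x0,y0 in(('side',280,170),('top',290,140)):
  c=capture(n)
  im=c['img'][y0:y0+130,x0:x0+100,::-1].copy();o.append(cv2.resize(im,None,fx=4,fy=4,interpolation=cv2.INTER_CUBIC))
cv2.imwrite('pics/p3.png',np.hstack(o)); go()"
```

```text
time_s: 23.75
position: [0.6099, -0.0538, 0.119]
tcp_rot: [[-0.997, 0.073, -0.008], [0.073, 0.997, 0.002], [0.008, 0.001, -1.0]]
force: [-1.5, 0.3, -1.8]
opening: 0.732
grasp_force: 30.0
t 23.85 pos [ 0.6107 -0.0537  0.12  ] yaw_y 85.89 F [ 0.1  0.  -0.8] open 0.734 grip 30.0
```

View pics/p3.png

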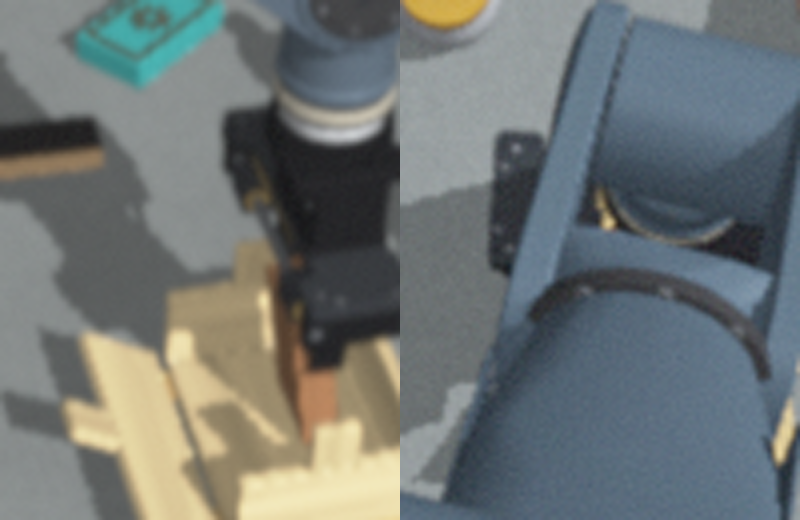

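The side crop shows the plaque inside the tray between the upright end walls, its foot (about (310,440)) leaning toward the back wall, with the front wall still down. That was my tenth picture, so from here I go by forces and the networks. I'll push it against the back wall.

```bash

python3 -m jog '[{"tx":-0.6,"ty":0,"tz":0,"roll":0,"jaw":0.5},{"tx":-0.6,"ty":0,"tz":0,"roll":0,"jaw":0.5}]' | egrep 'pos|force: \['
python3 -m jog '[{"tx":-0.4,"ty":0,"tz":0,"roll":0,"jaw":0.5}]'| egrep 'pos|force: \['
python3 -m jog '[{"tx":-0.4,"ty":0,"tz":0,"roll":0,"jaw":0.5}]'| egrep 'pos|force: \['
python3 -m jog '[{"tx":-0.4,"ty":0,"tz":0,"roll":0,"jaw":0.5}]'| egrep 'pos|force: \['
python3 -m jog '[{"tx":-0.4,"ty":0,"tz":0,"roll":0,"jaw":0.5}]'| egrep 'pos|force: \['
```

```text
position: [0.6266, -0.0552, 0.1246]
force: [-0.6, -0.3, -0.4]
position: [0.631, -0.0555, 0.1247]
force: [-0.5, -0.3, -1.2]
position: [0.6341, -0.0556, 0.1242]
force: [-0.2, 1.0, -0.5]
position: [0.6375, -0.0558, 0.1237]
force: [0.3, 0.2, -0.7]
position: [0.6413, -0.056, 0.1233]
force: [-0.5, 0.4, -0.6]
```

```bash

for i in 1; do python3 -m jog '[{"tx":-0.3,"ty":0,"tz":0,"roll":0,"jaw":0.5}]'| egrep 'pos|force: \['; done
python3 -m jog '[{"tx":-0.3,"ty":0,"tz":0,"roll":0,"jaw":0.5}]'| egrep 'pos|force: \['
python3 -m jog '[{"tx":-0.3,"ty":0,"tz":0,"roll":0,"jaw":0.5}]'| egrep 'pos|force: \['
python3 -m jog '[{"tx":-0.3,"ty":0,"tz":0,"roll":0,"jaw":0.5}]'| egrep 'pos|force: \['
```

```text
position: [0.643, -0.0561, 0.1229]
force: [-2.8, -0.0, -0.0]
position: [0.6446, -0.0561, 0.1225]
force: [-5.2, 0.7, 1.5]
position: [0.648, -0.0562, 0.1224]
force: [-3.5, 0.4, 1.2]
position: [0.6518, -0.0565, 0.1226]
force: [-3.5, 1.0, 0.8]
```

```bash

python3 -m jog '[{"tx":-0.2,"ty":0,"tz":0,"roll":0,"jaw":0.5}]'| egrep 'pos|force: \['
python3 -m jog '[{"tx":-0.1,"ty":0,"tz":0,"roll":0,"jaw":0.5},{"tx":0,"ty":0,"tz":0,"roll":0,"jaw":0.5}]'| egrep 'pos|force: \['
python3 - <<'E'
from h import *
# side-camera edge angle of visible plaque vs. projected vertical
c=capture("side"); p=np.array(read_state()["position"])
P=proj(c,[p+[0,0,z] for z in(0.01,-.09)]); print("tcp line px",P.round(1).tolist())
hsv=cv2.cvtColor(c["img"],cv2.COLOR_RGB2HSV)
r0,c0=int(P[0,0])-20,int(P[0,1])-30
for r in range(r0,r0+75,6):
    row=hsv[r,c0:c0+60]; m=(row[:,0]<14)&(row[:,1]>105)&(row[:,2]>60)
    k=np.where(m)[0]; print(r,(k.min()+c0,k.max()+c0,len(k)) if len(k) else None)
E
```

```text
position: [0.6545, -0.0567, 0.1228]
force: [-3.4, 1.6, 1.0]
position: [0.6557, -0.0568, 0.1228]
force: [-4.9, 1.7, 1.5]
tcp line px [[239.3, 374.9], [266.6, 371.5]]
219 None
225 None
231 None
237 (np.int64(366), np.int64(366), 1)
243 (np.int64(365), np.int64(367), 2)
249 (np.int64(364), np.int64(372), 8)
255 (np.int64(364), np.int64(374), 9)
261 (np.int64(363), np.int64(377), 15)
267 (np.int64(367), np.int64(376), 10)
273 (np.int64(370), np.int64(375), 6)
279 None
285 None
291 None
```

The plaque's left edge in the side picture has slope -0.125, the same as a projected vertical, so it is upright. I'll back off 4 mm and lower it to the floor.

```bash

python3 -m jog '[{"tx":0.4,"ty":0,"tz":0,"roll":0,"jaw":0.5},{"tx":0.2,"ty":0,"tz":0.5,"roll":0,"jaw":0.5},{"tx":0,"ty":0,"tz":0.4,"roll":0,"jaw":0.5}]'| egrep 'pos|force: \['
python3 -m jog '[{"tx":0,"ty":0,"tz":0.3,"roll":0,"jaw":0.5}]'| egrep 'pos|force: \['
python3 -m jog '[{"tx":0,"ty":0,"tz":0.2,"roll":0,"jaw":0.5}]'| egrep 'pos|force: \['
python3 -m jog '[{"tx":0,"ty":0,"tz":0.2,"roll":0,"jaw":0.5}]'| egrep 'pos|force: \['
```

```text
position: [0.6508, -0.0572, 0.114]
force: [0.1, -0.2, -0.6]
position: [0.6505, -0.057, 0.1106]
force: [-0.1, 0.4, -1.1]
position: [0.6502, -0.0569, 0.1085]
force: [0.1, -0.1, 13.7]
position: [0.651, -0.0569, 0.1084]
force: [-1.5, 0.9, 14.0]
```

```bash

python3 -m jog '[{"tx":0,"ty":0,"tz":0.2,"roll":0,"jaw":0.5},{"tx":0,"ty":0,"tz":0,"roll":0,"jaw":0.5}]'| egrep 'pos|force: \['
python3 -m jog '[{"tx":0,"ty":0,"tz":-0.4,"roll":0,"jaw":0.5},{"tx":0,"ty":0,"tz":0,"roll":0,"jaw":0.78},{"tx":0,"ty":0,"tz":0,"roll":0,"jaw":0.9},{"tx":0,"ty":0,"tz":0,"roll":0,"jaw":1},{"tx":0,"ty":0,"tz":0,"roll":0,"jaw":1}]'
python3 -m jog '[{"tx":0,"ty":0,"tz":-1,"roll":0,"jaw":1},{"tx":0,"ty":0,"tz":-2,"roll":0,"jaw":1},{"tx":0,"ty":0,"tz":-3,"roll":0,"jaw":1},{"tx":0,"ty":0,"tz":-4,"roll":0,"jaw":1},{"tx":0,"ty":0,"tz":-4,"roll":0,"jaw":1}]'
```

```text
position: [0.6514, -0.0569, 0.1083]
force: [-4.1, 0.7, 13.7]
time_s: 26.5
position: [0.6497, -0.0566, 0.1084]
tcp_rot: [[-0.998, 0.07, -0.001], [0.07, 0.998, 0.0], [0.001, 0.0, -1.0]]
force: [-0.3, -0.3, -0.5]
opening: 0.951
grasp_force: 0.0
time_s: 27.0
position: [0.6495, -0.0566, 0.2505]
tcp_rot: [[-0.998, 0.07, -0.001], [0.07, 0.998, 0.0], [0.001, 0.0, -1.0]]
force: [0.6, -0.9, -0.8]
opening: 1.001
grasp_force: 0.0
```

```bash

python3 -m jog '[{"tx":4,"ty":0,"tz":0,"roll":0,"jaw":0.8},{"tx":4,"ty":0,"tz":0,"roll":0,"jaw":0.65},{"tx":4,"ty":0,"tz":0,"roll":0,"jaw":0.65},{"tx":4,"ty":0,"tz":0,"roll":0,"jaw":0.65},{"tx":2.5,"ty":0,"tz":0,"roll":0,"jaw":0.65}]' >/dev/null
python3 - <<'E'
from h import *
q=(.599,-.0543,-.07); a=np.radians(33)
go(tr(wallpt('f',a,0,88),q)+[0,0,.08],tr(wallpt('f',a,0,88),q))
for n in("side","top"):
  c=capture(n); print(n,"expected plaque centre/top",proj(c,[tr([48,0,69],q),tr([48,0,124],q)]).round(0).tolist())
  for d in landmark_of(n,"plaque"): print(round(d["p"],2),np.round(d["point"]))
  for t in trace(n,"plaque"): print(round(t["p"],2),t["bbox"])
  for d in landmark_of(n,"tab_front")[:1]: print("tf",d, proj(c,tr(wallpt('f',a,0,82),q)))
  hsv=cv2.cvtColor(c["img"],cv2.COLOR_RGB2HSV); m=(hsv[...,0]<14)&(hsv[...,1]>105)&(hsv[...,2]>60)
  b=m[170:300,310:410]; k=np.argwhere(b)
  if len(k): 
    nlab,lab,st,_=cv2.connectedComponentsWithStats(b.astype(np.uint8)); i=1+st[1:,4].argmax(); kk=np.argwhere(lab==i)[:,::-1].astype(np.float32)
    print("brown blob",st[i], (cv2.boxPoints(cv2.minAreaRect(kk))+[310,170]).round(0).tolist())
E
```

```text
t 27.5 pos [ 0.462  -0.043   0.2494] yaw_y 86.0 F [-0.1  0.1  0.3] open 0.675 grip 0.0
[ 0.16 -0.17 11.35]
[-0.01 -0.    8.  ]
side expected plaque centre/top [[258.0, 370.0], [243.0, 372.0]]
0.9 [220. 186.]
0.68 [257. 367.]
0.65 [219. 244.]
0.6 [177. 316.]
0.88 [358.8, 234.3, 17.5, 48.2]
0.81 [227.9, 206.5, 29.9, 34.2]
0.77 [164.7, 207.2, 40.6, 29.1]
0.52 [317.9, 165.0, 18.4, 25.0]
tf {'point': [273.8, 300.7], 'p': 0.88} [[273.99734354 302.12018013]]
brown blob [ 51  66  16  43 450] [[359.0, 277.0], [363.0, 235.0], [378.0, 237.0], [374.0, 278.0]]
top expected plaque centre/top [[188.0, 354.0], [184.0, 355.0]]
0.83 [189. 352.]
0.83 [359. 215.]
0.77 [298. 235.]
0.68 [190. 183.]
0.91 [337.9, 177.8, 33.4, 17.7]
0.79 [213.7, 278.2, 44.1, 39.1]
0.7 [164.6, 169.7, 40.2, 45.0]
0.67 [190.3, 336.6, 43.9, 46.6]
0.32 [287.0, 122.4, 29.0, 31.5]
brown blob [35 20  6  6 11] [[345.0, 191.0], [347.0, 189.0], [351.0, 194.0], [349.0, 196.0]]
```

The plaque stands: it was found at side (257,367) and top (189,352), against expected (258,370) and (188,354). Next is the front wall.

```bash

python3 -m jog '[{"tx":0.1,"ty":-0.2,"tz":4,"roll":0,"jaw":0.65},{"tx":0,"ty":0,"tz":4,"roll":0,"jaw":0.65},{"tx":0,"ty":0,"tz":4,"roll":0,"jaw":0.65},{"tx":0,"ty":0,"tz":4,"roll":0,"jaw":0.65},{"tx":0,"ty":0,"tz":3,"roll":0,"jaw":0.65},{"tx":0,"ty":0,"tz":0.3,"roll":0,"jaw":0},{"tx":0,"ty":0,"tz":0,"roll":0,"jaw":0},{"tx":0,"ty":0,"tz":0,"roll":0,"jaw":0}]' | egrep 'pos|force: \['
python3 -m jog '[{"tx":0,"ty":0,"tz":0,"roll":0,"jaw":0},{"tx":0,"ty":0,"tz":0,"roll":0,"jaw":0},{"tx":0,"ty":0,"tz":0,"roll":0,"jaw":0},{"tx":0,"ty":0,"tz":0,"roll":0,"jaw":0}]'
python3 -c "
from h import *
q=(.599,-.0543,-.07)
go(*[tr(wallpt('f',np.radians(t),0,88),q) for t in (33,40,47,54,61,68,75,82,90,93)])"
```

```text
position: [0.4654, -0.046, 0.0569]
force: [-0.2, -0.5, 0.7]
time_s: 29.1
position: [0.4656, -0.0494, 0.0578]
tcp_rot: [[-0.998, 0.067, 0.004], [0.067, 0.998, -0.006], [-0.005, -0.005, -1.0]]
force: [-4.1, -16.9, -0.6]
opening: 0.344
grasp_force: 30.0
t 29.1 pos [ 0.4656 -0.0494  0.0578] yaw_y 86.18 F [ -4.1 -16.9  -0.6] open 0.344 grip 30.0
[0.59 0.44 0.18]
[-0.64 -0.01 -0.86]
[-0.74 -0.01 -0.78]
[-0.83 -0.01 -0.68]
[-0.91 -0.01 -0.57]
[-0.97 -0.01 -0.46]
[-1.02 -0.01 -0.34]
[-1.05 -0.   -0.21]
[-1.23 -0.   -0.08]
[-0.46 -0.    0.01]
```

```bash

python3 -m jog '[{"tx":0,"ty":-0.35,"tz":0,"roll":0,"jaw":0},{"tx":-0.64,"ty":0,"tz":-0.86,"roll":0,"jaw":0},{"tx":-0.74,"ty":0,"tz":-0.78,"roll":0,"jaw":0},{"tx":-0.83,"ty":0,"tz":-0.68,"roll":0,"jaw":0},{"tx":-0.91,"ty":0,"tz":-0.57,"roll":0,"jaw":0},{"tx":-0.97,"ty":0,"tz":-0.46,"roll":0,"jaw":0},{"tx":-1.02,"ty":0,"tz":-0.34,"roll":0,"jaw":0}]' | egrep 'pos|force: \['
python3 -m jog '[{"tx":-1.05,"ty":0,"tz":-0.21,"roll":0,"jaw":0},{"tx":-0.6,"ty":0,"tz":-0.05,"roll":0,"jaw":0}]' | egrep 'pos|force: \['
python3 -m jog '[{"tx":-0.4,"ty":0,"tz":0,"roll":0,"jaw":0}]' | egrep 'pos|force: \['
python3 -m jog '[{"tx":-0.4,"ty":0,"tz":0,"roll":0,"jaw":0}]' | egrep 'pos|force: \['
```

```text
position: [0.5132, -0.0531, 0.0933]
force: [-3.5, -5.1, -8.5]
position: [0.5297, -0.0543, 0.096]
force: [-5.5, -5.9, -1.6]
position: [0.5335, -0.0546, 0.0962]
force: [-5.4, -6.0, 1.4]
position: [0.5357, -0.0547, 0.0961]
force: [-12.2, -6.8, 7.2]
```

```bash

python3 -m jog '[{"tx":-0.4,"ty":0,"tz":0,"roll":0,"jaw":0},{"tx":-0.2,"ty":0,"tz":0,"roll":0,"jaw":0}]' | egrep 'pos|force: \['
python3 -m jog '[{"tx":0.8,"ty":0,"tz":0,"roll":0,"jaw":0},{"tx":0,"ty":0,"tz":0,"roll":0,"jaw":0.65},{"tx":0,"ty":0,"tz":0,"roll":0,"jaw":0.65},{"tx":0,"ty":0,"tz":0,"roll":0,"jaw":0.65},{"tx":0,"ty":0,"tz":-3,"roll":0,"jaw":0.65},{"tx":0,"ty":0,"tz":-4,"roll":0,"jaw":0.65},{"tx":2,"ty":0,"tz":-4,"roll":0,"jaw":0.65},{"tx":4,"ty":0,"tz":-3,"roll":0,"jaw":0.65}]' | egrep 'pos|force: \[|time'
python3 - <<'E'
from h import *
q=(.599,-.0543,-.07)
for n in("side","top"):
  c=capture(n)
  print(n,"exp l r f plq",proj(c,[tr(wallpt(k,np.pi/2,0,82),q) for k in'lrf']+[tr([48,0,69],q)]).round(1).tolist())
  for t in("tab_left","tab_right","tab_front"): print(t,[(round(d["p"],2),np.round(d["point"],1).tolist()) for d in landmark_of(n,t)[:2]])
  for t in trace(n,"plaque")[:5]: print("plq",round(t["p"],2),t["bbox"])
  cv2.imwrite(f"pics/end_{n}.png",c["img"][:,:,::-1])
E
```

```text
position: [0.536, -0.0547, 0.096]
force: [-20.4, -10.2, 13.7]
time_s: 31.2
position: [0.4812, -0.051, 0.2385]
force: [0.4, 1.2, 1.1]
side exp l r f plq [[233.4, 343.3], [278.9, 363.0], [259.4, 328.3], [258.0, 369.7]]
tab_left [(0.76, [234.9, 343.3]), (0.59, [197.9, 365.0])]
tab_right [(0.85, [280.7, 363.2]), (0.47, [362.3, 296.7])]
tab_front [(0.62, [261.4, 327.7]), (0.33, [235.9, 343.6])]
plq 0.96 [227.3, 204.8, 29.1, 35.7]
plq 0.91 [358.7, 235.0, 19.4, 46.8]
plq 0.79 [166.7, 208.1, 39.4, 29.9]
plq 0.47 [326.6, 168.8, 10.0, 10.4]
plq 0.33 [416.6, 277.0, 46.4, 38.0]
top exp l r f plq [[204.3, 318.0], [208.2, 388.7], [233.2, 352.0], [188.3, 353.8]]
tab_left [(0.72, [270.2, 483.8]), (0.58, [202.3, 321.1])]
tab_right [(0.61, [205.6, 393.9])]
tab_front [(0.36, [142.1, 305.0])]
plq 0.97 [337.2, 176.9, 33.3, 20.1]
plq 0.89 [190.4, 337.7, 43.8, 46.3]
plq 0.58 [162.3, 168.9, 41.8, 47.5]
plq 0.56 [210.6, 279.4, 49.0, 38.4]
```

```bash

python3 -m jog '[{"tx":0,"ty":0,"tz":3,"roll":0,"jaw":0},{"tx":0,"ty":0,"tz":4,"roll":0,"jaw":0},{"tx":0,"ty":0,"tz":4,"roll":0,"jaw":0},{"tx":0,"ty":0,"tz":2.7,"roll":0,"jaw":0},{"tx":-1.5,"ty":0,"tz":0,"roll":0,"jaw":0},{"tx":-1.5,"ty":0,"tz":0,"roll":0,"jaw":0},{"tx":-0.5,"ty":0,"tz":0,"roll":0,"jaw":0}]' | egrep 'pos|force: \['
python3 -m jog '[{"tx":-0.4,"ty":0,"tz":0,"roll":0,"jaw":0}]' | egrep 'pos|force: \['
python3 -m jog '[{"tx":-0.4,"ty":0,"tz":0,"roll":0,"jaw":0}]' | egrep 'pos|force: \['
```

```text
position: [0.5142, -0.053, 0.0973]
force: [0.8, 0.8, 0.1]
position: [0.5165, -0.0528, 0.0978]
force: [-1.1, 0.0, -0.2]
position: [0.5179, -0.0527, 0.0978]
force: [-7.5, -1.6, 1.6]
```

```bash

python3 -m jog '[{"tx":-0.3,"ty":0,"tz":0,"roll":0,"jaw":0}]' | egrep 'pos|force: \['
python3 -m jog '[{"tx":2,"ty":0,"tz":0,"roll":0,"jaw":0},{"tx":4,"ty":0,"tz":0,"roll":0,"jaw":0},{"tx":2,"ty":0,"tz":-4,"roll":0,"jaw":0},{"tx":0,"ty":0,"tz":-4,"roll":0,"jaw":0},{"tx":0,"ty":0,"tz":-4,"roll":0,"jaw":0},{"tx":0,"ty":0,"tz":0,"roll":0,"jaw":0},{"tx":0,"ty":0,"tz":0,"roll":0,"jaw":0}]' | egrep 'pos|force: \['
python3 - <<'E'
from h import *
for n in("side","top"):
  c=capture(n)
  for t in("tab_left","tab_right","tab_front"): print(t,[(round(d["p"],2),np.round(d["point"],1).tolist()) for d in landmark_of(n,t)[:1]])
  for t in trace(n,"plaque")[:4]: print("plq",round(t["p"],2),t["bbox"])
E
```

```text
position: [0.518, -0.0524, 0.0977]
force: [-11.5, -2.8, 5.9]
position: [0.4437, -0.0477, 0.2194]
force: [-0.3, -0.6, -0.5]
tab_left [(0.76, [236.5, 344.8])]
tab_right []
tab_front [(0.78, [260.9, 328.2])]
plq 0.76 [229.6, 206.1, 27.4, 32.2]
plq 0.7 [308.5, 163.7, 26.9, 27.1]
plq 0.68 [357.4, 236.0, 20.7, 47.2]
plq 0.57 [163.5, 205.7, 42.7, 31.6]
tab_left [(0.68, [200.7, 320.9])]
tab_right [(0.64, [208.9, 391.4])]
tab_front [(0.75, [232.4, 354.0])]
plq 0.77 [189.1, 338.4, 45.7, 46.9]
plq 0.68 [336.8, 176.3, 34.8, 20.9]
plq 0.56 [210.2, 280.0, 47.7, 38.1]
plq 0.55 [162.9, 168.7, 40.5, 46.8]
```

All three tabs are where upright walls put them, the plaque is standing, and the robot is clear of everything. Handing in.

```bash
python3 -c "
from rig import hand_in
print(hand_in())"
```

```text
the job is handed in; nothing more can be done
None
```

I handed the job in at about 33 s; the networks and contact forces showed all three hinged walls upright and the plaque standing parallel to the back wall, but my ten pictures ran out before the plaque was set down, so I never viewed the finished tray.

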